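# Release the frame clamp by its hidden notch

## Robot

A 6-joint arm with a two-finger parallel gripper is mounted at the origin on the work surface. World frame = base frame: x ahead of the robot, y to its left, z up, the work surface at z = 0. Lengths are in m, angles in rad, forces in N, time in s.
With the tool pointing down it reaches from about 0.3 to 0.775 m from the base axis. Payload 14.6 kg.
Tool frame: the origin (TCP) lies midway between the tips of the shut fingers; the grasp point (between the pads) lies 19 mm behind it (grasp_offset is the distance from the TCP to the grasp point, in m); z points along the fingers, y is the line along which they close (so a half turn about z gives the same grasp; the last joint's range is limited). The gripper opens to 94 mm and grips with 3 to 60 N. Pads are 16 mm wide; open, the fingers measure 119 mm over their backs; the gripper's body (75 mm by 177 mm) begins 78 mm behind the grasp point.
Start: joints at [-1.339, 0.3, 1.521, -0, 1.321, -0.067], TCP at [0.162, -0.526, 0.205] pointing down, gripper open.
Joint ranges: [-3.03, 3.03], [-0.79, 2.21], [0.23, 2.52], [-1.04, 4.18], [0, 3.07], [-2.55, 2.55]. Speed limits (rad/s): [2.22, 2.22, 2.57, 3.14, 3.14, 3.14].

## Interface

Orientations are given as [roll, pitch, yaw] about the fixed x, y, z axes, in that order (R = Rz(yaw) Ry(pitch) Rx(roll)).
In Python, from station import * gives the robot as it stands. The module is installed in compiled form; this text tells all that it offers.
- The arm moves only by the tool send_rows, never from a script. Its argument "rows" is a list of rows, each an object of numbers: "dx", "dy", "dz": the shift along the tool's x, y, z in mm; "roll": the turn about the tool's z in degrees; "jaw": the closure, from -1 (fully open) to 1 (shut). In form: [{"dx": .., "dy": .., "dz": .., "roll": .., "jaw": ..}, ...]. A call has 1 to 12 rows; each row shifts and turns the commanded pose from where the row before left it, along the tool's axes as they then stand; what a row does not reach is not made up. A row lasts 1/12 s, in which the tool goes at most 41.7 mm and 7.16 degrees, less where a joint would pass 70% of its speed; a pose out of reach is approached as far as the arm can. A call is refused whole if a number of a shift passes 41.7 or a number of a turn 7.16, either way. A call with a gripper value outside its range is refused whole. The fingers move at their own pace and stop on an object; "force" is the grip in N (left out, the last holds). Time passes only in rows, so rows that do not move let the fingers close. It gives the time, the measured TCP pose, the force, the opening and the grip force at its end, in the units of the state.
- get_obs(): the state, without advancing time (a new reading comes with each control period).
- camera(name): name is "scene" or "top" or "wrist"; returns a dict with "frame" (400x640x3 uint8, red, green, blue), "z_map" (400x640 float32, m along the optical axis (not along the pixel's ray), 0 where there is no reading), "camera_matrix" (3x3 intrinsics, pixels), "rvec" (rotation vector, rad) and "tvec" (3), from world to camera coordinates, as OpenCV has them. Camera axes: x right, y down, z forward; pixel columns grow to the right and rows downward; lengths in m; the calibration is good to about 2 mm. A picture is of the moment at which its call begins.
- hand_in(): hands the job in; it is judged then, once.
The state is a dict: "time_s": time; "qpos": joint angles; "joint_vel": joint speeds; "tau": joint torques, N m; "ee_pos": TCP position; "eef_rot": TCP orientation; "force": force on the tool from outside, world axes, zero at the start; "moment": the same for the moment, N m; "grip_width": finger opening in m; "grip_force": force on a finger pad.
Only numpy, scipy, OpenCV 4.12 (cv2) and the standard library are available. Lean on these libraries where they do the work, as an engineer would, in place of code of your own. Each camera call takes 0.05 s, during which the arm holds its last target. There are 200 camera calls.

## Task

Free the glued picture frame from its clamping jig: set a fingertip on the top edge of the aluminium strip right beside either end bracket, sweep it along the edge toward the other bracket until you find the notch, then press the catch inside the notch fully down so that the jaw backs off, and withdraw. Do not push the jaw itself, leave the frame lying in the jig, and do not disturb the bottles, tools and other things around.

Things in the scene. Friction and masses are not known exactly. Their poses are not given: they have to be found in the camera images.
- jig: Frame-clamping jig fixed to the table: plywood board 320 mm (x) by 400 mm (y), 18 mm thick; origin on the table surface, board spans x -185 to +135 mm, y -200 to +200 mm; x points away from the robot, z up. On its robot side, centred on jig x = -150 mm, a straight bare aluminium strip, 24 mm thick, rigid and fixed, runs along y; its flat top edge is 62 mm above the table.
- edge_middle (a point): Point on the strip's top edge line midway between the brackets (62 mm up; axes as the jig's). One notch is cut down from the top edge, open at both faces, 46 mm long along the strip, its floor (the catch) 16 mm below the edge, 46 mm above the table. Its centre lies up to 55 mm to either side of this point, different each time and not reported: feel for it. The rest of the edge is flat.
- left_bracket (a point): Top centre of the dark steel end bracket at the strip's +y end: 44 mm (x) by 30 mm (y), 70 mm tall, so 8 mm higher than the edge. Its inner face is at jig y = +145 mm; the strip runs through it and sticks out by a varying length. Start the sweep with the fingertip's middle 20 to 45 mm from an inner face; keep touching the edge as you go, also after passing 60 mm from that face.
- right_bracket (a point): Top centre of the same kind of bracket at the strip's -y end, inner face at jig y = -145 mm. Either bracket may be the start.
- catch (a joint): Release catch: flat steel pad 42 mm (along the strip) by 22 mm, the floor of the notch. Value = how far it is pressed straight down: 0 up, 0.008 m fully down on a hard stop (top then 38 mm above the table). It resists with a steady 3 to 5 N all the way (no spring) and stays where it is left.
- jaw (a joint): Clamp jaw: wooden bar 180 mm (y) by 26 mm (x), top 34 mm above the table, between strip and frame. Value = how far it has backed off the frame toward the robot: 0 clamped, 0.012 m released. Linked to the catch, it moves 1.5 times the catch's travel. Even when released it stays 20 mm clear of the strip's face.
- frame: Glued wooden picture frame 160 x 220 mm, bars 24 mm wide and 18 mm high, lying loose on the jig's board between jaw and far fence (origin at the centre of its underside). Leave it lying.
- glue_a: small white glue bottle, 40 mm wide, 110 mm tall, standing inside the frame's opening (origin at the middle of its underside; bystander, leave alone).
- offcut: wood moulding offcut 22 x 100 x 20 mm high lying on the table just on the robot's side of the jig (origin at the middle of its underside; bystander, leave alone).
- glue_b: large white glue bottle, 60 mm wide, 190 mm tall (origin at the middle of its underside; bystander, leave alone).
- pot: white painted pot, 120 mm wide plus two side handles, 70 mm tall (origin at the middle of its underside; bystander, leave alone).
- spare_frame: empty wooden picture frame 200 x 150 x 18 mm lying flat on the table (origin at the middle of its underside; bystander, leave alone).
- pliers: pliers, 150 mm long, lying flat (origin at the middle of its underside; bystander, leave alone).
- brush: glue brush lying flat (origin at the middle of its underside; bystander, leave alone).

How it is judged:
On the way, in this order (a step that is already met when the one before it is completed fails the run):
1. a fingertip touches the top edge beside one of the end brackets (within 50 mm of its inner face) (contact force between the fingers and anything else above 0.5 N and x of the grasp point in the frame of jig between -0.172 and -0.128 m and z of the grasp point in the frame of jig between 0.072 and 0.105 m and y of the grasp point in the frame of jig between -0.142 and 0.142 m and (y of the grasp point in the frame of jig above 0.095 m or y of the grasp point in the frame of jig below -0.095 m)), for 0.02 s.
2. the fingertip has moved along and still touches the edge within 90 mm of the middle, the catch still up (contact force between the fingers and anything else above 0.5 N and x of the grasp point in the frame of jig between -0.172 and -0.128 m and z of the grasp point in the frame of jig between 0.072 and 0.105 m and y of the grasp point in the frame of jig between -0.142 and 0.142 m and y of the grasp point in the frame of jig between -0.09 and 0.09 m and value of joint catch below 0.002 m), for 0.02 s.
3. a fingertip pressing in the notch has the catch down at least 6.5 of its 8 mm (contact force between the fingers and catch above 0.5 N and value of joint catch above 0.0065 m), for 0.02 s.
At the end, for the whole second after the job is handed in: The catch is down by at least 6.5 of its 8 mm, the jaw has backed off by at least 9 mm, the frame lies still within 10 mm of where it was, and no bystander has moved more than 20 mm (value of joint catch above 0.0065 m and value of joint jaw above 0.009 m and distance of frame from where it was at the start of the episode below 0.01 m and linear speed of frame below 0.02 m/s and not (distance of any of glue_a, offcut, glue_b, pot, spare_frame, pliers, brush from where it was at the start of the episode above 0.02 m)); the robot touches nothing.
It fails at once if a bystander is moved more than 20 mm (distance of any of glue_a, offcut, glue_b, pot, spare_frame, pliers, brush from where it was at the start of the episode above 0.02 m).
It fails at once if the frame is lifted or shifted more than 10 mm (distance of frame from where it was at the start of the episode above 0.01 m).
It fails at once if the robot pushes the jaw (contact force between any of the fingers, the arm and jaw above 2 N).
It also fails if it takes over 56 s, if anything falls off the work surface, if the arm or the gripper's body presses on something with over 40 N, if the wrist force passes 120 N, or if a joint passes its speed limit or range.

## Working session

There is one attempt and no reset: what is moved stays moved. The work goes in short steps, Python scripts to look and compute and a tool call to move; the robot and the scene stay as the last step left them, time stands still between calls to the robot, and variables do not carry over. Pictures are saved under pics/ and viewed, at most 10 in all, crops included, and the job is handed in when it is done.

Besides the shell and the picture viewer there is one more tool, called after "Call:" as name([rows], argument=value, ...), one row to a line, values as JSON. send_rows: Moves the arm, as the interface text tells. Its arguments: {"type":"object","properties":{"rows":{"type":"array"},"force":{"type":"number"}},"required":["rows"]}

```bash
mkdir -p pics
python3 - <<'E'
from station import *
import cv2,numpy as np
for n in("scene","top"):
    c=camera(n); np.savez(n,**c); cv2.imwrite(f"pics/{n}0.png",c["frame"][:,:,::-1])
    print(n,c["camera_matrix"].tolist(),c["rvec"],c["tvec"])
print(get_obs())
E
```

```text
scene [[461.0697274050629, 0.0, 317.5944162432254], [0.0, 461.0697274050629, 204.44855315476113], [0.0, 0.0, 1.0]] [ 1.15794586  2.53537107 -0.75786829] [ 0.34099346 -0.25018294  1.63887114]
top [[415.5292751740266, 0.0, 312.7131502018282], [0.0, 415.5292751740266, 200.43296957026996], [0.0, 0.0, 1.0]] [ 2.2381953  -2.17846974  0.08306318] [-0.04699505  0.46968361  1.24985472]
{'time_s': 0.1, 'qpos': array([-1.33857955e+00,  3.00420237e-01,  1.52148769e+00,  3.00442395e-05,
        1.32070029e+00, -6.66149061e-02]), 'joint_vel': array([-9.12122005e-05, -8.44014953e-04, -1.35012984e-03,  7.52257397e-04,
       -1.77472633e-04,  5.25670116e-04]), 'tau': array([ 1.84090430e-03, -5.32643938e+01, -3.53283298e+01,  7.09692109e-02,
        2.33749469e-02, -7.70705014e-05]), 'ee_pos': array([ 0.16186769, -0.52540842,  0.20495373]), 'eef_rot': array([-3.14058128e+00, -9.66391768e-05,  2.98824183e-01]), 'force': array([-0.22329659, -1.11018981,  0.14515579]), 'moment': array([-0.0672418 ,  0.03137066, -0.02163045]), 'grip_force': 0.0, 'grip_width': 0.09319449936392965}
```

View pics/top0.png

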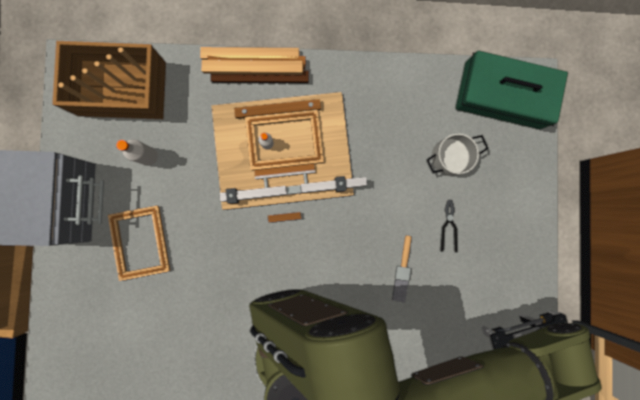

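View pics/scene0.png

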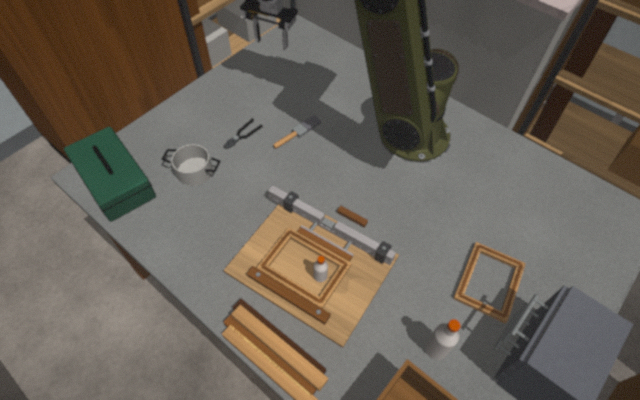

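The top view shows the jig at about (285,150). The brackets are the dark blocks at about (232,196) and (340,185), with the strip between them. The offcut is at (285,217), and the small bottle at (265,140) is inside the frame. Next I'll locate the brackets.

```bash
cat > h.py <<'E'
import numpy as np,cv2
def ray(c,uv,z):
    R=cv2.Rodrigues(c["rvec"])[0];t=c["tvec"].ravel()
    d=R.T@np.linalg.inv(c["camera_matrix"])@np.array([uv[0],uv[1],1.]);o=-R.T@t
    return o+d*(z-o[2])/d[2]
def pix(c,p):
    return cv2.projectPoints(np.array([p],float),c["rvec"],c["tvec"],c["camera_matrix"],None)[0].ravel()
E
python3 - <<'E'
from h import *
for n,roi in(("top",(215,165,370,210)),("scene",(260,180,405,265))):
    c=dict(np.load(n+".npz")); f=c["frame"]; x0,y0,x1,y1=roi
    m=np.zeros(f.shape[:2],np.uint8); m[y0:y1,x0:x1]=(f[y0:y1,x0:x1].max(2)<85)*255
    k,l,s,ce=cv2.connectedComponentsWithStats(m)
    for i in range(1,k):
        if s[i,4]>25:print(n,s[i],ce[i],ray(c,ce[i],.07), "z",np.median(c["z_map"][l==i]))
    # bottom: board corners/offcut via hsv orange
    if n=="top":
        R=cv2.Rodrigues(c["rvec"])[0];o=-R.T@c["tvec"].ravel();print("cam",o)
        v,u=np.mgrid[165:210,215:375];z=c["z_map"][165:210,215:375]
        K=c["camera_matrix"];P=np.stack([(u-K[0,2])/K[0,0]*z,(v-K[1,2])/K[1,1]*z,z],-1)-c["tvec"].ravel()
        W=P@R
        q=(W[...,2]>.055)&(W[...,2]<.066)
        pts=W[q];print(len(pts),pts[:,2].mean());ln=cv2.fitLine(pts[:,:2].astype(np.float32),cv2.DIST_HUBER,0,.01,.01).ravel();print("strip",ln,np.ptp(pts,0),pts.min(0),pts.max(0))
        h=W[...,2]; 
        for y in np.arange(-.2,.3,.02):pass
    cr=f[y0-20:y1+25,x0-15:x1+15]; cv2.imwrite(f"pics/{n}_crop.png",cv2.resize(cr[:,:,::-1],None,fx=4,fy=4,interpolation=cv2.INTER_CUBIC))
E
```

```text
top [336 177  11  15 104] [340.71153846 184.64423077] [ 0.5161044  -0.11306096  0.07      ] z 1.209449
top [227 189  13  15 105] [232.59047619 196.38095238] [0.47318428 0.19859481 0.07      ] z 1.199482
cam [ 0.40762653 -0.00299688  1.27231274]
930 0.061341433864768195
strip [ 0.13829948 -0.9903905   0.50133014  0.02404925] [0.08829516 0.42795405 0.01082123] [ 0.4539779  -0.18811275  0.0550841 ] [0.54227306 0.23984131 0.06590532]
scene [281 192  17  20 157] [289.01910828 201.78343949] [ 0.53752372 -0.1021872   0.07      ] z 1.3992348
scene [336 211  22  12  38] [346.63157895 216.52631579] [0.46425603 0.06123852 0.07      ] z 1.430774
scene [374 242  17  21 191] [381.27748691 252.34554974] [0.49296732 0.20904531 0.07      ] z 1.3062487
```

View pics/top_crop.png

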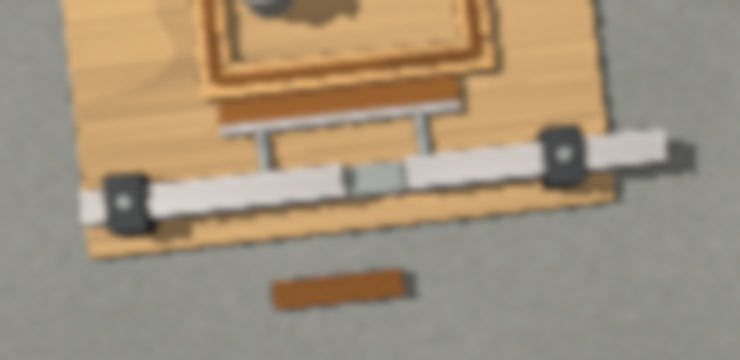

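The crop shows the bracket screws at about full-frame pixels (340.7,183.2) and (231,195.3). The notch is the grey-green gap at about (286–301,189). The offcut lies on the robot's side of the strip, clear of the edge. I'll use this to work out the jig pose and the first move.

Run:
```python
from h import *
from station import get_obs
c=dict(np.load("top.npz")); f=c["frame"].astype(int).min(2)
P=[]
for u,v in((231,195),(340.7,183.2)):
    u0,v0=int(u)-3,int(v)-3; w=np.clip(f[v0:v0+7,u0:u0+7]-75,0,None).astype(float)
    w[0]=w[-1]=0;w[:,0]=w[:,-1]=0
    V,U=np.mgrid[v0:v0+7,u0:u0+7]; uv=((w*U).sum()/w.sum(),(w*V).sum()/w.sum())
    p=ray(c,uv,.07);P.append(p);print(uv,p)
L,Rr=P;M=(L+Rr)/2;print("dist(320)",np.linalg.norm(L-Rr),"mid",M)
th=np.arctan2(-(L-Rr)[0],(L-Rr)[1]);print("yaw deg",np.degrees(th))
ln=np.array([.50133,.02405]);d=np.array([.1383,-.9904]);n=np.array([.9904,.1383])
print("mid offset from strip line (mm)",1e3*(M[:2]-ln)@n)
ey=np.array([-np.sin(th),np.cos(th)])
for u in(286.25,301.25):print("notch edge jig y",(ray(c,(u,190-(u-286)*.1),.062)[:2]-M[:2])@ey)
print("start",M[:2]-.11*ey, M[:2]+.11*ey)
```

```text
(np.float64(230.51796060254924), np.float64(195.0393974507532)) [0.47689245 0.20468252 0.07      ]
(np.float64(340.39180537772086), np.float64(182.94878361075544)) [ 0.52102394 -0.11201514  0.07      ]
dist(320) 0.3197577127142892 mid [0.4989582  0.04633369 0.07      ]
yaw deg 7.933021975373195
mid offset from strip line (mm) 0.7327988704012972
notch edge jig y -0.0010763497030012452
notch edge jig y -0.04502025306712266
start [ 0.51413989 -0.06261362] [0.4837765 0.155281 ]
```

Call:
send_rows([
  {"dx":0,"dy":0,"dz":0,"roll":4.6,"jaw":1},
  {"dx":0,"dy":0,"dz":0,"roll":4.6,"jaw":1},
  {"dx":20,"dy":-20,"dz":0,"roll":0,"jaw":1},
  {"dx":24,"dy":-24,"dz":0,"roll":0,"jaw":1},
  {"dx":24,"dy":-24,"dz":0,"roll":0,"jaw":1},
  {"dx":24,"dy":-24,"dz":0,"roll":0,"jaw":1},
  {"dx":24,"dy":-24,"dz":0,"roll":0,"jaw":1},
  {"dx":24,"dy":-24,"dz":0,"roll":0,"jaw":1},
  {"dx":24,"dy":-24,"dz":0,"roll":0,"jaw":1},
  {"dx":24,"dy":-24,"dz":0,"roll":0,"jaw":1},
  {"dx":24,"dy":-24,"dz":0,"roll":0,"jaw":1},
  {"dx":24,"dy":-24,"dz":0,"roll":0,"jaw":1},
], force=20)

```text
time_s: 1.1
ee_pos: [0.3637, -0.2578, 0.2054]
eef_rot: [-3.141, 0.0, 0.138]
force: [-0.5, -0.2, 0.1]
grip_width: 0.0171
grip_force: 0.0
```

Call:
send_rows([
  {"dx":22,"dy":-21.5,"jaw":1},
  {"dx":22,"dy":-21.5,"jaw":1},
  {"dx":22,"dy":-21.5,"jaw":1},
  {"dx":22,"dy":-21.5,"jaw":1},
  {"dx":22,"dy":-21.5,"jaw":1},
  {"dx":22,"dy":-21.5,"jaw":1},
  {"dx":22,"dy":-21.5,"jaw":1},
  {"dx":22,"dy":-21.5,"jaw":1},
  {"dz":30,"jaw":1},
  {"dz":30,"jaw":1},
  {"dz":20,"jaw":1},
  {"jaw":1},
])

```text
invalid input at $.rows[0]: expected keys dx, dy, dz, roll, jaw
```

Run:
```python
from station import *
import cv2,numpy as np
a=camera("top")["frame"][135:245,190:390];b=camera("scene")["frame"][150:290,240:440]
o=np.vstack([cv2.resize(a,None,fx=3,fy=3,interpolation=2),cv2.resize(b,(480,264),interpolation=2).repeat(1,0) if 0 else cv2.resize(b[20:110],(600,270),interpolation=2)])
cv2.imwrite("pics/above.png",o[:,:,::-1]);print(get_obs()["ee_pos"],get_obs()["force"],get_obs()["eef_rot"],get_obs()["grip_width"])
```

```text
[ 0.36489956 -0.25641963  0.20537309] [ 0.50558972  0.37797933 -0.27267672] [-3.14104640e+00 -2.49775771e-04  1.42306484e-01] 0.009533807623776107
```

View pics/above.png

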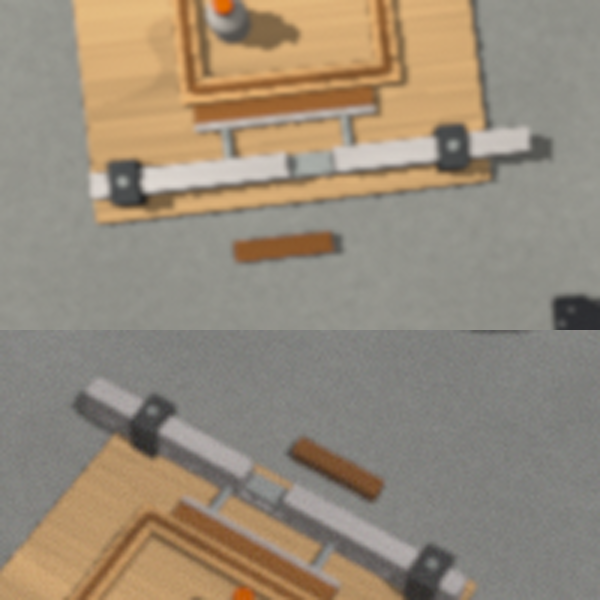

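The call was refused because every row needs all five keys, so the arm hasn't moved. The picture shows the same clear scene, with the notch at about (312,163) in the crop.

Call:
send_rows([
  {"dx":22,"dy":-21.5,"dz":0,"roll":0,"jaw":1},
  {"dx":22,"dy":-21.5,"dz":0,"roll":0,"jaw":1},
  {"dx":22,"dy":-21.5,"dz":0,"roll":0,"jaw":1},
  {"dx":22,"dy":-21.5,"dz":0,"roll":0,"jaw":1},
  {"dx":22,"dy":-21.5,"dz":0,"roll":0,"jaw":1},
  {"dx":22,"dy":-21.5,"dz":0,"roll":0,"jaw":1},
  {"dx":22,"dy":-21.5,"dz":0,"roll":0,"jaw":1},
  {"dx":20,"dy":-20.5,"dz":0,"roll":0,"jaw":1},
  {"dx":0,"dy":0,"dz":30,"roll":0,"jaw":1},
  {"dx":0,"dy":0,"dz":30,"roll":0,"jaw":1},
  {"dx":0,"dy":0,"dz":20,"roll":0,"jaw":1},
  {"dx":0,"dy":0,"dz":0,"roll":0,"jaw":1},
])

```text
time_s: 2.2
ee_pos: [0.5098, -0.0661, 0.1214]
eef_rot: [-3.139, 0.007, 0.138]
force: [0.3, -0.1, -0.6]
grip_width: 0.0007
grip_force: 0.0
```

Run:
```python
from station import *
import cv2,numpy as np
a=camera("top")["frame"][135:245,190:390];b=camera("scene")["frame"][170:260,240:440]
o=np.vstack([cv2.resize(a,None,fx=3,fy=3,interpolation=2),cv2.resize(b,(600,270),interpolation=2)])
cv2.imwrite("pics/above2.png",o[:,:,::-1]);g=get_obs();print(g["ee_pos"],g["force"],g["eef_rot"],g["grip_width"],g["time_s"])
p=g["ee_pos"][:2]-[.49896,.04633];t=np.radians(7.93);print("jig xy",p@[np.cos(t),np.sin(t)]-.150,p@[-np.sin(t),np.cos(t)])
```

```text
[ 0.51184863 -0.06651411  0.12573266] [-0.07940502  0.04303366  0.37943255] [-3.14136873e+00  7.89862612e-04  1.37762302e-01] 0.0002918761545582557 2.3
jig xy -0.1528029531955441 -0.11354318206340126
```

View pics/above2.png

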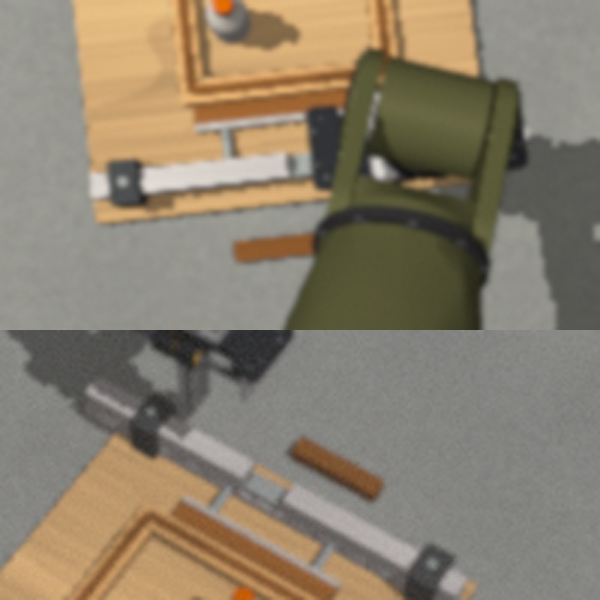

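The fingers are shut above the strip beside the right bracket, at scene-crop pixel (190,410), with nothing in the way. I'll lower the tip.

Call:
send_rows([
  {"dx":2.5,"dy":-3,"dz":15,"roll":0,"jaw":1},
  {"dx":0,"dy":0,"dz":15,"roll":0,"jaw":1},
  {"dx":0,"dy":0,"dz":15,"roll":0,"jaw":1},
  {"dx":0,"dy":0,"dz":9,"roll":0,"jaw":1},
  {"dx":0,"dy":0,"dz":3,"roll":0,"jaw":1},
  {"dx":0,"dy":0,"dz":0,"roll":0,"jaw":1},
  {"dx":0,"dy":0,"dz":0,"roll":0,"jaw":1},
])

```text
time_s: 2.88
ee_pos: [0.5145, -0.0629, 0.0696]
eef_rot: [3.141, -0.001, 0.138]
force: [-0.4, -0.4, -0.2]
grip_width: 0.0001
grip_force: 0.0
```

Call:
send_rows([
  {"dx":0,"dy":0,"dz":2,"roll":0,"jaw":1},
  {"dx":0,"dy":0,"dz":2,"roll":0,"jaw":1},
  {"dx":0,"dy":0,"dz":2,"roll":0,"jaw":1},
  {"dx":0,"dy":0,"dz":1,"roll":0,"jaw":1},
  {"dx":0,"dy":0,"dz":1,"roll":0,"jaw":1},
  {"dx":0,"dy":0,"dz":0,"roll":0,"jaw":1},
])

```text
time_s: 3.38
ee_pos: [0.5143, -0.0627, 0.0621]
eef_rot: [3.141, -0.001, 0.138]
force: [-9.1, 1.6, 22.7]
grip_width: 0.001
grip_force: 11.0
```

Call:
send_rows([
  {"dx":0,"dy":0,"dz":-0.2,"roll":0,"jaw":1},
  {"dx":0,"dy":-3,"dz":0,"roll":0,"jaw":1},
  {"dx":0,"dy":-4,"dz":0,"roll":0,"jaw":1},
  {"dx":0,"dy":-4,"dz":0,"roll":0,"jaw":1},
  {"dx":0,"dy":-4,"dz":0,"roll":0,"jaw":1},
])

```text
time_s: 3.8
ee_pos: [0.5133, -0.049, 0.0622]
eef_rot: [3.139, -0.004, 0.138]
force: [1.1, -10.0, 12.2]
grip_width: 0.0004
grip_force: 5.7
```

Call:
send_rows([
  {"dx":0,"dy":-4,"dz":0,"roll":0,"jaw":1},
  {"dx":0,"dy":-4,"dz":0,"roll":0,"jaw":1},
  {"dx":0,"dy":-4,"dz":0,"roll":0,"jaw":1},
  {"dx":0,"dy":-4,"dz":0,"roll":0,"jaw":1},
  {"dx":0,"dy":-4,"dz":0,"roll":0,"jaw":1},
  {"dx":0,"dy":-4,"dz":0,"roll":0,"jaw":1},
  {"dx":0,"dy":-4,"dz":0,"roll":0,"jaw":1},
  {"dx":0,"dy":-4,"dz":0,"roll":0,"jaw":1},
])

```text
time_s: 4.47
ee_pos: [0.509, -0.0172, 0.0622]
eef_rot: [3.139, -0.004, 0.138]
force: [1.0, -9.6, 11.9]
grip_width: 0.0004
grip_force: 6.0
```

Call:
send_rows([
  {"dx":0,"dy":-4,"dz":0,"roll":0,"jaw":1},
  {"dx":0,"dy":-4,"dz":0,"roll":0,"jaw":1},
  {"dx":0,"dy":-4,"dz":0,"roll":0,"jaw":1},
  {"dx":0,"dy":-4,"dz":0,"roll":0,"jaw":1},
  {"dx":0,"dy":-4,"dz":0,"roll":0,"jaw":1},
])

```text
time_s: 4.88
ee_pos: [0.5061, 0.0027, 0.0621]
eef_rot: [3.139, -0.004, 0.138]
force: [0.8, -7.3, 9.5]
grip_width: 0.0004
grip_force: 4.7
```

Call:
send_rows([
  {"dx":0,"dy":-4,"dz":0,"roll":0,"jaw":1},
  {"dx":0,"dy":-4,"dz":0,"roll":0,"jaw":1},
  {"dx":0,"dy":-2,"dz":0,"roll":0,"jaw":1},
])

```text
time_s: 5.13
ee_pos: [0.5031, 0.0141, 0.0605]
eef_rot: [-3.141, 0.0, 0.138]
force: [-0.7, 0.5, 0.4]
grip_width: 0.0004
grip_force: 0.0
```

Call:
send_rows([
  {"dx":0,"dy":-2,"dz":0,"roll":0,"jaw":1},
  {"dx":0,"dy":-2,"dz":0,"roll":0,"jaw":1},
])

```text
time_s: 5.3
ee_pos: [0.5026, 0.0178, 0.0605]
eef_rot: [-3.141, 0.0, 0.138]
force: [-0.3, 0.5, 0.2]
grip_width: 0.0005
grip_force: 0.0
```

The contact force vanished and the tip dropped 1.5 mm below the edge, so this is the notch, where the image put it. I'll centre on it and go down.

Call:
send_rows([
  {"dx":0,"dy":-3,"dz":0,"roll":0,"jaw":1},
  {"dx":0,"dy":-3,"dz":0,"roll":0,"jaw":1},
  {"dx":0,"dy":0,"dz":3,"roll":0,"jaw":1},
  {"dx":0,"dy":0,"dz":4,"roll":0,"jaw":1},
  {"dx":0,"dy":0,"dz":4,"roll":0,"jaw":1},
  {"dx":0,"dy":0,"dz":2,"roll":0,"jaw":1},
  {"dx":0,"dy":0,"dz":0,"roll":0,"jaw":1},
])

```text
time_s: 5.88
ee_pos: [0.5017, 0.0234, 0.0469]
eef_rot: [-3.141, 0.001, 0.138]
force: [0.1, -0.1, -0.2]
grip_width: 0.0007
grip_force: 0.0
```

Call:
send_rows([
  {"dx":0,"dy":0,"dz":2,"roll":0,"jaw":1},
  {"dx":0,"dy":0,"dz":2,"roll":0,"jaw":1},
  {"dx":0,"dy":0,"dz":2,"roll":0,"jaw":1},
  {"dx":0,"dy":0,"dz":1,"roll":0,"jaw":1},
  {"dx":0,"dy":0,"dz":1,"roll":0,"jaw":1},
  {"dx":0,"dy":0,"dz":0.5,"roll":0,"jaw":1},
  {"dx":0,"dy":0,"dz":0,"roll":0,"jaw":1},
])

```text
time_s: 6.47
ee_pos: [0.502, 0.0235, 0.0391]
eef_rot: [3.142, -0.0, 0.138]
force: [-0.5, 0.0, -0.4]
grip_width: 0.0003
grip_force: 0.0
```

Call:
send_rows([
  {"dx":0,"dy":0,"dz":0.5,"roll":0,"jaw":1},
  {"dx":0,"dy":0,"dz":0.5,"roll":0,"jaw":1},
  {"dx":0,"dy":0,"dz":0.5,"roll":0,"jaw":1},
  {"dx":0,"dy":0,"dz":0,"roll":0,"jaw":1},
])

```text
time_s: 6.8
ee_pos: [0.5021, 0.0235, 0.0382]
eef_rot: [3.142, -0.0, 0.138]
force: [-3.8, -0.7, 9.3]
grip_width: -0.0002
grip_force: 4.8
```

Call:
send_rows([
  {"dx":0,"dy":0,"dz":0.3,"roll":0,"jaw":1},
  {"dx":0,"dy":0,"dz":0,"roll":0,"jaw":1},
])

```text
time_s: 6.97
ee_pos: [0.5021, 0.0235, 0.0381]
eef_rot: [3.142, -0.0, 0.138]
force: [-5.6, -0.1, 14.1]
grip_width: 0.0006
grip_force: 6.7
```

Call:
send_rows([
  {"dx":0,"dy":0,"dz":-5,"roll":0,"jaw":1},
  {"dx":0,"dy":0,"dz":-10,"roll":0,"jaw":1},
  {"dx":0,"dy":0,"dz":-20,"roll":0,"jaw":1},
  {"dx":0,"dy":0,"dz":-30,"roll":0,"jaw":1},
  {"dx":0,"dy":0,"dz":-35,"roll":0,"jaw":1},
  {"dx":0,"dy":0,"dz":-35,"roll":0,"jaw":1},
  {"dx":0,"dy":0,"dz":-15,"roll":0,"jaw":1},
  {"dx":-20,"dy":20,"dz":0,"roll":0,"jaw":1},
  {"dx":-24,"dy":24,"dz":0,"roll":0,"jaw":1},
  {"dx":-24,"dy":24,"dz":0,"roll":0,"jaw":1},
  {"dx":-24,"dy":24,"dz":0,"roll":0,"jaw":1},
  {"dx":-24,"dy":24,"dz":0,"roll":0,"jaw":1},
])

```text
time_s: 7.97
ee_pos: [0.4019, -0.1082, 0.1879]
eef_rot: [3.141, -0.001, 0.139]
force: [-0.5, -1.1, -0.2]
grip_width: 0.0008
grip_force: 0.0
```

Call:
send_rows([
  {"dx":-24,"dy":24,"dz":0,"roll":0,"jaw":1},
  {"dx":-24,"dy":24,"dz":0,"roll":0,"jaw":1},
  {"dx":-12,"dy":20,"dz":0,"roll":0,"jaw":1},
  {"dx":0,"dy":0,"dz":0,"roll":0,"jaw":1},
  {"dx":0,"dy":0,"dz":0,"roll":0,"jaw":1},
  {"dx":0,"dy":0,"dz":0,"roll":0,"jaw":1},
])

```text
time_s: 8.47
ee_pos: [0.3533, -0.1826, 0.1876]
eef_rot: [3.142, -0.0, 0.138]
force: [0.2, 0.9, -0.3]
grip_width: 0.0002
grip_force: 0.0
```

Run:
```python
from station import *
import cv2,numpy as np
a=camera("top")["frame"];o=np.load("top.npz")["frame"]
f=lambda i:cv2.resize(i[140:215,205:370],(640,290),interpolation=2)
cv2.imwrite("pics/end.png",np.vstack([f(o),f(a)])[:,:,::-1]);g=get_obs();print(g["ee_pos"],g["force"],g["time_s"])
```

```text
[ 0.3533832  -0.1823799   0.18754865] [-0.26357778 -0.23117246  0.1635155 ] 8.5167
```

View pics/end.png

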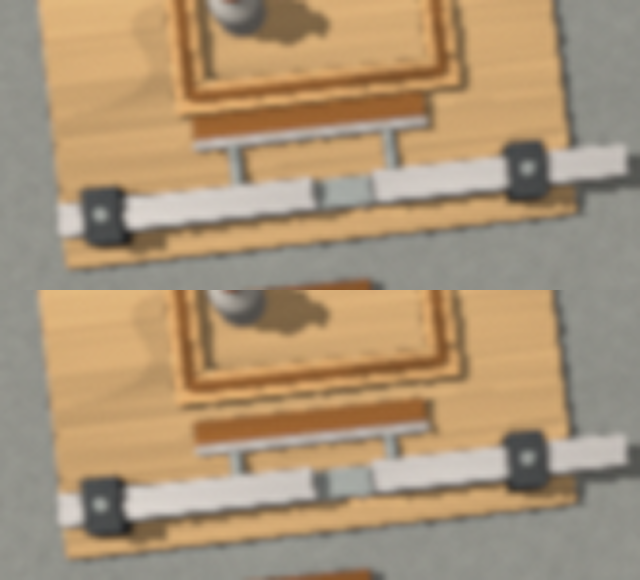

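The lower (after) view shows the jaw backed away, with a clear gap to the frame at about (310,395). The frame, bottle and offcut haven't moved, and the arm is clear, so I'm handing in.

```bash
python3 -c "
from station import *
print(hand_in())"
```

```text
the job is handed in; nothing more can be done
None
```

I swept the edge from the right bracket, found the notch and pressed the catch down to its stop; the final picture shows the jaw backed off and the frame still in place, and the job is handed in (no verdict was returned).

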